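# Make up a painting kit and an ink kit at the art shop counter

### The arm

A 6-joint arm with a two-finger parallel gripper is mounted at the origin on the work surface. World frame = base frame: x ahead of the robot, y to its left, z up, the work surface at z = 0. Lengths are in m, angles in rad, forces in N, time in s.
With the tool pointing down it reaches from about 0.325 to 0.775 m from the base axis. Payload 5.5 kg.
Tool frame: the origin (TCP) lies at the very end of the fingers, on their centre line; the grasp point (between the pads) lies 19 mm behind it (manip.grasp_offset is the z of the grasp point in the tool frame, in m); z points along the fingers, y is the direction in which the jaws open and shut (so a half turn about z gives the same grasp; the last joint's range is limited). The gripper opens to 88 mm and grips with 3 to 60 N. Pads are 20 mm wide; open, the fingers measure 115 mm over their backs; the gripper's body (75 mm by 178 mm) begins 61 mm behind the grasp point.
Start: joints at [-1.185, 0.091, 1.231, -0, 1.82, -0.057], TCP at [0.257, -0.542, 0.223] pointing down, gripper open.
Joint ranges: [-2.87, 2.87], [-0.86, 2.18], [0.17, 2.46], [-1.51, 4.65], [0.06, 2.69], [-2.65, 2.65]. Speed limits (rad/s): [2.57, 2.57, 3.01, 3.14, 3.14, 3.14].

### API

Orientations are given as a rotation vector (axis times angle).
In Python, from plant import status, vision, order, manip gives the robot as it stands.
- The arm moves only by the tool servo_tool, never from a script. Its argument "plan" is a list that holds one entry, the list of rows, each a list of 6 numbers: the shift along the tool's x, y, z each as a share of 0.3 m, from -1 to 1, then the turn, a rotation vector about the tool's x, y, z each as a share of 360 degrees, from -1 to 1. In form: [[[dx, dy, dz, rx, ry, rz], ...]]. A call has 1 to 12 rows; each row is the pose to reach, as a shift and turn from the pose measured when the call began, along the tool's axes at that moment, turning the shorter way round; what a row does not reach only later rows make up. A row lasts 1/12 s, in which the tool goes at most 41.7 mm and 7.16 degrees, less where a joint would pass 70% of its speed; a pose out of reach is approached as far as the arm can. A call with a number of a shift or a turn outside -1 to 1 is refused whole. A call with a gripper value outside its range is refused whole. "jaw" is the opening, from -1 (shut) to 1 (fully open), so that 0 is half open, set as the call begins (left out, the last holds). The fingers move at their own pace and stop on an object; the grip force is fixed at half the most. Time passes only in rows, so rows that repeat a pose let the fingers close. It gives the time, the measured TCP pose, the force and the opening at its end, in the units of the state.
- status.sense(): the state, without advancing time (a new reading comes with each control period).
- vision.capture(name): name is "side" or "top"; returns (picture, depth): 420x560x3 uint8, red, green, blue; 420x560 float32, m along the optical axis (not along the pixel's ray), 0 where there is no reading.
- vision.camera_params(name): a dict with "fx", "fy", "cx", "cy" (pixels), "k1" (the pictures are not rectified: a ray, as slopes to the right and down, at radius r is drawn at 1 + k1 r^2 times it, then the intrinsics apply), "rvec" (rotation vector, rad) and "tvec" (3), from world to camera coordinates, as OpenCV has them. Camera axes: x right, y down, z forward; pixel columns grow to the right and rows downward; lengths in m; the calibration is good to about 2 mm. A picture is of the moment at which its call begins. camera_params takes no time and is no camera call.
- order.job_done(): hands the job in, once; it reports no verdict.
The state is a dict: "time": time; "qpos": joint angles; "qd": joint speeds; "joint_torque": joint torques, N m; "tcp_pos": TCP position; "eef_rot": TCP orientation; "contact_force": force on the tool from outside, world axes, zero at the start; "ft_torque": the same for the moment, N m; "gripper_width": opening from 0.0 (shut) to 1.0 (fully open).
Only numpy, scipy, OpenCV 4.12 (cv2) and the standard library are available. Lean on these libraries where they do the work, as an engineer would, in place of code of your own. Each camera call takes 0.05 s, during which the arm holds its last target. There are 200 camera calls.

### The job

Make up two starter kits from the stock: in the squarish three-compartment case, the flat brush lying lengthways in the long compartment, the low paint jar upright in the larger of the two others and the small tape roll flat in the smaller; in the long narrow case, the ink bottle upright in the short compartment and the charcoal tin flat and lengthways in the long one. Put each piece right down in the middle of its compartment, set it down rather than drop it, and never tip the ink bottle over. Leave the taller jar and the large tape roll where they are.

Things in the scene. Friction and masses are not known exactly. Their poses are not given: they have to be found in the camera images.
- square_case: Squarish open tray, dark wood walls, kraft floor, fixed, 182 (x) x 170 (y) mm, turned up to 0.35 rad; floor 4 mm thick, all walls 4 to 5 mm thick and 16 mm high from the counter. Compartments (size x by y, centre x, y, mm): long 84 x 160 at (-44, 0) for the brush; larger 84 x 90 at (44, -35) for the low jar; smaller 84 x 66 at (44, 47) for the small tape. Origin: centre of underside, on the counter; z up.
- long_case: Long narrow open tray, dark wood walls, kraft floor, fixed, 94 (x) x 218 (y) mm, turned up to 0.35 rad; floor 4 mm thick, all walls 4 to 5 mm thick and 16 mm high from the counter. Two compartments in line (size x by y, centre x, y, mm): short 84 x 74 at (0, -67) for the ink bottle; long 84 x 130 at (0, 39) for the charcoal tin. Origin: centre of underside, on the counter; z up.
- low_jar: Loose. Stands upright, clear of its neighbours, on the counter. Low white round paint jar with a kraft label and a grey lid, 40 mm high; body 58 mm across, lid (the top 13 mm) 60 mm across. About 0.11 kg. Origin: centre of its underside, z up.
- small_tape: Loose. Stands upright, clear of its neighbours, on the counter. Small cream roll of masking tape lying on its flat side, 46 mm outside diameter, hole 27 mm, 30 mm high. 35 g. Origin: centre of its underside, z up.
- flat_brush: Loose short flat brush lying flat, 105 mm long (its x): flat wooden handle 24 mm wide, 12 mm thick from x -52 to +2 mm, then a steel ferrule and stiff bristle head 38 mm wide, 10 to 12 mm thick, to x +52 mm. Good to grip across the handle at about x -15 mm. 45 g. Origin: middle of its length and width, at its underside; z up.
- ink_bottle: Loose. Stands upright, clear of its neighbours, on the counter. Square dark glass ink bottle, body 44 x 44 mm (faces along its x and y) and 34 mm high, with a round black cap 29 mm across to 50 mm height. About 0.12 kg. Origin: centre of its underside, z up.
- charcoal_tin: Loose. Slim flat bare-steel tin with a paper label on top, 96 mm long (its x), 30 mm wide (its y), 18 mm high, lying flat, clear of its neighbours. 70 g. Origin: centre of its underside, z up.
- tall_jar: Not wanted, leave alone. Loose taller paint jar, like the low one but wider and taller, 70 mm across and 58 mm high. Origin: centre of its underside.
- large_tape: Not wanted, leave alone. Loose large roll of masking tape lying on its flat side, 94 mm outside diameter, hole 76 mm, 36 mm high. Origin: centre of its underside.
Mind the look-alikes: they are no part of the job. What is shaped like the low_jar but purple or red is not meant.

How it is judged:
At the end, for the whole second after the job is handed in: Each of the five pieces is within 15 mm (both case axes) of the middle of its own compartment, down on its floor (3 mm), level (0.1 rad), brush (either way round) and tin within 0.3 rad of lengthways, all at rest; tall jar and large tape within 20 mm of their starts (x of low_jar in the frame of square_case between 0.029 and 0.059 m and y of low_jar in the frame of square_case between -0.05 and -0.02 m and z of low_jar in the frame of square_case between 0.001 and 0.007 m and angle between each of low_jar, small_tape, flat_brush, ink_bottle, charcoal_tin's own z axis and vertical below 0.1 rad and linear speed of each of low_jar, small_tape, flat_brush, ink_bottle, charcoal_tin below 0.02 m/s and x of small_tape in the frame of square_case between 0.029 and 0.059 m and y of small_tape in the frame of square_case between 0.032 and 0.062 m and z of small_tape in the frame of square_case between 0.001 and 0.007 m and x of flat_brush in the frame of square_case between -0.059 and -0.029 m and y of flat_brush in the frame of square_case between -0.015 and 0.015 m and z of flat_brush in the frame of square_case between 0.001 and 0.007 m and x of ink_bottle in the frame of long_case between -0.015 and 0.015 m and y of ink_bottle in the frame of long_case between -0.082 and -0.052 m and z of ink_bottle in the frame of long_case between 0.001 and 0.007 m and x of charcoal_tin in the frame of long_case between -0.015 and 0.015 m and y of charcoal_tin in the frame of long_case between 0.024 and 0.054 m and z of charcoal_tin in the frame of long_case between 0.001 and 0.007 m and angle between the x axis of flat_brush and the y axis of square_case, either way round below 0.3 rad and angle between the x axis of charcoal_tin and the y axis of long_case, either way round below 0.3 rad and distance of each of tall_jar, large_tape from where it was at the start of the episode below 0.02 m); the robot touches nothing.
It fails at once if the tall jar or the large tape roll is moved by more than 20 mm (distance of any of tall_jar, large_tape from where it was at the start of the episode above 0.02 m).
It fails at once if a piece is dropped (falls freely, out of the fingers, faster than 0.8 m/s, about 33 mm) ((linear speed of low_jar above 0.8 m/s and contact force between the fingers and low_jar below 0.05 N) or (linear speed of small_tape above 0.8 m/s and contact force between the fingers and small_tape below 0.05 N) or (linear speed of flat_brush above 0.8 m/s and contact force between the fingers and flat_brush below 0.05 N) or (linear speed of ink_bottle above 0.8 m/s and contact force between the fingers and ink_bottle below 0.05 N) or (linear speed of charcoal_tin above 0.8 m/s and contact force between the fingers and charcoal_tin below 0.05 N)).
It fails at once if the ink bottle is tipped by more than 45 degrees (angle between ink_bottle's own z axis and vertical above 0.785 rad).
It also fails if it takes over 128 s, if anything falls off the work surface, if the arm or the gripper's body presses on something with over 40 N, if the wrist force passes 120 N, or if a joint passes its speed limit or range.

## Working session

There is one attempt and no reset: what is moved stays moved. The work goes in short steps, Python scripts to look and compute and a tool call to move; the robot and the scene stay as the last step left them, time stands still between calls to the robot, and variables do not carry over. Pictures are saved under pics/ and viewed, about 12 in all and at most 16, crops included, and the job is handed in when it is done.

Besides the shell and the picture viewer there is one more tool, called after ">>>" by a JSON object that holds its "name" and its "arguments", one argument or row to a line. servo_tool: Moves the arm, as the interface text tells. Shift numbers are shares of 0.3 m and turn numbers shares of 360 degrees, none past 1 either way. Its arguments: {"type":"object","properties":{"plan":{"type":"array","items":{"type":"array","items":{"type":"array","items":{"type":"number"}}}},"jaw":{"type":"number"}},"required":["plan"]}

```bash
mkdir -p pics; ls
cat > h.py <<'E'
import numpy as np, cv2
from scipy.spatial.transform import Rotation as R
from plant import status, vision, order, manip
def rays(name,uv):
    p=vision.camera_params(name); K=np.array([[p['fx'],0,p['cx']],[0,p['fy'],p['cy']],[0,0,1.]])
    n=cv2.undistortPoints(np.array(uv,float).reshape(-1,1,2),K,np.array([p['k1'],0,0,0.])).reshape(-1,2)
    Rm=R.from_rotvec(np.ravel(p['rvec'])).as_matrix(); t=np.ravel(p['tvec'])
    return n,Rm,t
def at_z(name,uv,z):
    n,Rm,t=rays(name,uv); d=np.c_[n,np.ones(len(n))]@Rm; o=-Rm.T@t
    return o+d*((z-o[2])/d[:,2])[:,None]
def cloud(name,depth):
    v,u=np.mgrid[:420,:560]; n,Rm,t=rays(name,np.c_[u.ravel(),v.ravel()])
    z=depth.ravel()[:,None]; P=(np.c_[n,np.ones(len(n))]*z-t)@Rm
    return P.reshape(420,560,3)
E
python3 - <<'E'
from h import *
for n in('top','side'):
    im,d=vision.capture(n); cv2.imwrite(f'pics/{n}0.png',cv2.resize(im[:,:,::-1],None,fx=1.4,fy=1.4)); np.savez(f'{n}0.npz',im=im,d=d)
    print(vision.camera_params(n))
print(status.sense(), manip.grasp_offset)
E
```

```text
pics
{'fx': 520.6116048367606, 'fy': 520.6116048367606, 'cx': 279.84493027092293, 'cy': 218.2299382965568, 'k1': -0.1704184920481375, 'rvec': array([ 2.15861877, -2.06400423,  0.20553215]), 'tvec': array([-0.05962728,  0.58936822,  1.12123745])}
{'fx': 456.7625782224186, 'fy': 456.7625782224186, 'cx': 277.7784016073662, 'cy': 203.55021852184913, 'k1': -0.1349220488017568, 'rvec': array([ 0.16128013, -2.80652764,  1.28632153]), 'tvec': array([0.56850063, 0.12496486, 1.10679824])}
{'time': 0.1, 'qpos': array([-1.18467191e+00,  9.17684072e-02,  1.23177455e+00, -1.22950725e-05,
        1.81978324e+00, -5.67198731e-02]), 'qd': array([-0.00106469, -0.00245197, -0.00261471, -0.00111935,  0.00014937,
       -0.00138136]), 'joint_torque': array([ 4.68836864e-03, -4.47856092e+01, -4.07570565e+01,  7.02607865e-02,
        2.84431118e-02, -1.09251464e-04]), 'tcp_pos': array([ 0.25699025, -0.54188291,  0.22162389]), 'eef_rot': array([-3.06322873e+00, -6.89568239e-01,  4.64681697e-04]), 'contact_force': array([-1.33483495,  0.34380322, -0.11772815]), 'ft_torque': array([-0.01004909,  0.0290787 , -0.03578555]), 'gripper_width': 0.9990419197874678} -0.0187
```

View pics/top0.png

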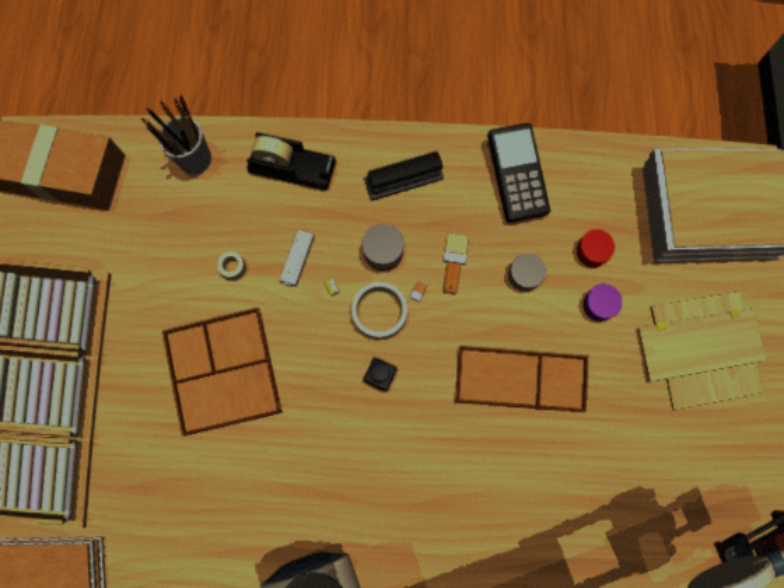

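View pics/side0.png

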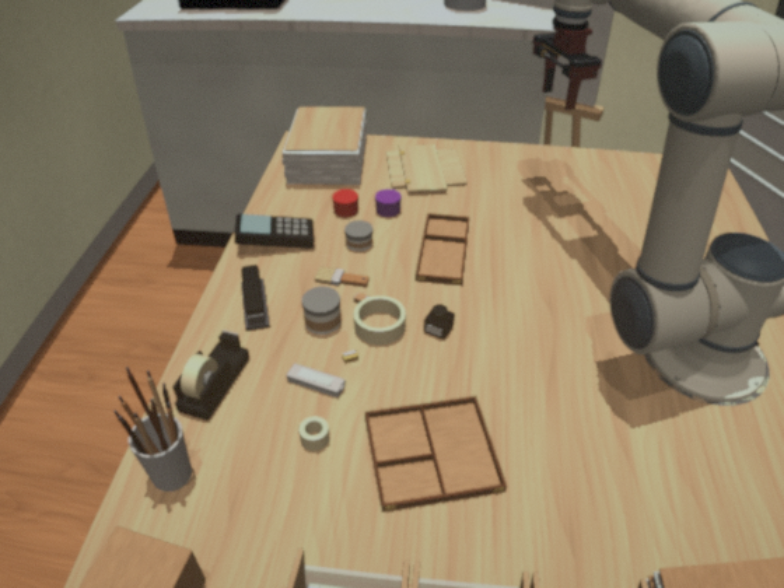

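The top view (1.4x) shows the pieces at: small tape (231,265), tin (297,257), brush (454,264), low jar (528,272) and ink (380,374). The tall jar is at (383,247) and the large tape at (379,310). The square case is centred near (222,371) with its long compartment towards the base, and the long case near (522,379) with its short compartment on the right (-y).

```bash
cat >> h.py <<'E'
SEED=dict(small=(231,265,22,30),tin=(297,257,40,18),tall=(383,247,30,58),brush=(454,264,36,12),low=(528,272,24,40),large=(379,310,32,36),ink=(380,374,22,50),square=(222,371,68,16),long=(522,379,80,16))
E
python3 - <<'E'
from h import *
f=np.load('top0.npz'); im,d=f['im'],f['d']; C=cloud('top',d)
bg=C[...,2][(C[...,0]>.3)&(C[...,0]<.75)&(abs(C[...,1])<.35)]
print('surface z median',np.median(bg))
for n,(u,v,r,h) in SEED.items():
    u,v,r=[int(a/1.4) for a in(u,v,r)]
    S=C[v-r:v+r+1,u-r:u+r+1]; z=S[...,2]; m=(z>max(.006,h/1000*.5 if n!='ink' else .025))
    P=S[m]; c,s,a=cv2.minAreaRect(P[:,:2].astype(np.float32))
    print(n,len(P),'rect c',np.round(c,4),'s',np.round(s,4),'a',round(a,1),'zmax %.4f'%np.percentile(P[:,2],95),'mean',P[:,:2].mean(0).round(4))
# crop mosaics
sub=im[160:320,100:460]; cv2.imwrite('pics/crop.png',cv2.resize(sub[:,:,::-1],None,fx=2.2,fy=2.2,interpolation=cv2.INTER_CUBIC))
E
```

```text
surface z median -3.970488304379322e-06
small 222 rect c [0.5084 0.1149] s [0.4444 0.0436] a 41.1 zmax 0.0323 mean [0.6529 0.2406]
tin 575 rect c [0.5436 0.068 ] s [0.4399 0.0835] a 26.0 zmax 0.0213 mean [0.6672 0.1254]
tall 759 rect c [ 0.5426 -0.0153] s [0.3764 0.0679] a 1.4 zmax 0.0610 mean [ 0.6904 -0.0124]
brush 584 rect c [ 0.551  -0.0828] s [0.0866 0.3883] a 67.2 zmax 0.0149 mean [ 0.6761 -0.1286]
low 534 rect c [ 0.5314 -0.1509] s [0.0586 0.4045] a 51.4 zmax 0.0434 mean [ 0.6575 -0.2517]
large 520 rect c [ 0.4958 -0.0159] s [0.2839 0.0907] a 2.7 zmax 0.0386 mean [ 0.5893 -0.0114]
ink 377 rect c [ 0.4323 -0.0184] s [0.1562 0.0525] a 2.1 zmax 0.0514 mean [ 0.4806 -0.0178]
square 1075 rect c [0.4737 0.1547] s [0.4126 0.2225] a 88.0 zmax 0.0194 mean [0.4758 0.2433]
long 1042 rect c [ 0.4937 -0.2134] s [0.1856 0.3905] a 14.4 zmax 1.2164 mean [ 0.5014 -0.266 ]
```

View pics/crop.png

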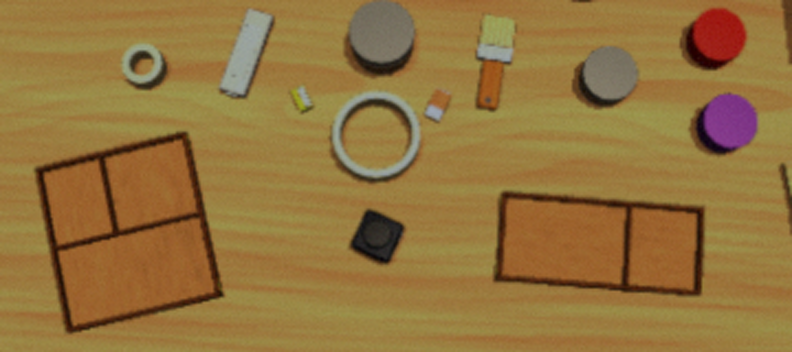

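```bash
cat > m.py <<'E'
from h import *
def comp(C,d,u,v,r,lo,hi):
    m=(d>0)&(C[...,2]>lo)&(C[...,2]<hi); w=np.zeros_like(m); w[v-r:v+r+1,u-r:u+r+1]=1
    n,l,st,_=cv2.connectedComponentsWithStats((m&w).astype(np.uint8)); k=1+np.argmax(st[1:,4]); return C[l==k]
def run():
    f=np.load('top0.npz'); d=f['d']; C=cloud('top',d)
    for n,(u,v,r,h) in SEED.items():
        P=comp(C,d,*[int(round(a/1.4)) for a in(u,v,r)],h/1000-.008,h/1000+.008)
        (c,s,a)=cv2.minAreaRect(P[:,:2].astype(np.float32)); e,er=cv2.minEnclosingCircle(P[:,:2].astype(np.float32))
        print(n,len(P),'rect',np.round(c,4),np.round(s,4),round(a,1),'circ',np.round(e,4),round(er,4),'z %.4f'%np.median(P[:,2]),'mean',P[:,:2].mean(0).round(4))
    P=comp(C,d,*[int(round(a/1.4)) for a in(380,374,24)],.022,.042); print('ink body',len(P),cv2.minAreaRect(P[:,:2].astype(np.float32)))
    # corners picked in crop -> world at z=16mm (outer walls)
    for nm,q in dict(square=[(38,168),(186,133),(222,296),(69,330)],long=[(502,194),(704,207),(699,294),(496,280)]).items():
        uv=(np.array(q)+.5)/2.2-.5+[100,160]; W=at_z('top',uv,.016)[:,:2]
        print(nm,cv2.minAreaRect(W.astype(np.float32)),W.round(4).tolist(),W.mean(0))
run()
E
python3 m.py
```

```text
small 195 rect [0.6588 0.2459] [0.045  0.0431] 37.3 circ [0.6581 0.2461] 0.0234 z 0.0281 mean [0.6574 0.2451]
tin 510 rect [0.6778 0.1343] [0.0317 0.099 ] 74.2 circ [0.6771 0.131 ] 0.0498 z 0.0169 mean [0.6769 0.1339]
tall 696 rect [ 0.6957 -0.0113] [0.07   0.0674] 2.6 circ [ 0.696  -0.0122] 0.0355 z 0.0572 mean [ 0.6951 -0.0119]
brush 545 rect [ 0.6815 -0.1356] [0.0399 0.1084] 86.2 circ [ 0.6818 -0.1351] 0.0549 z 0.0105 mean [ 0.6855 -0.1346]
low 489 rect [ 0.6659 -0.2571] [0.0598 0.057 ] 8.6 circ [ 0.6665 -0.258 ] 0.0305 z 0.0392 mean [ 0.6656 -0.257 ]
large 462 rect [ 0.5904 -0.0114] [0.0945 0.0907] 2.9 circ [ 0.5902 -0.011 ] 0.0475 z 0.0346 mean [ 0.5895 -0.0113]
ink 127 rect [ 0.4831 -0.0169] [0.0274 0.0248] 2.6 circ [ 0.483  -0.0172] 0.0143 z 0.0488 mean [ 0.4827 -0.0171]
square 980 rect [0.4772 0.2508] [0.1843 0.1733] 16.6 circ [0.4774 0.2516] 0.1244 z 0.0142 mean [0.4808 0.2542]
long 725 rect [ 0.4878 -0.2543] [0.219  0.0959] 87.5 circ [ 0.4875 -0.2546] 0.1177 z 0.0147 mean [ 0.4872 -0.2586]
ink body 249 ((0.48299795389175415, -0.017275728285312653), (0.04486885666847229, 0.04424581304192543), 68.00597381591797)
square ((0.47668132185935974, 0.247165709733963), (0.18082298338413239, 0.16672635078430176), 16.471229553222656) [[0.5397, 0.3527], [0.5856, 0.1931], [0.4136, 0.1416], [0.3687, 0.3022]] [0.47690756 0.2474108 ]
long ((0.48666730523109436, -0.2545190751552582), (0.2179565131664276, 0.09300433099269867), 88.17616271972656) [[0.5348, -0.1477], [0.5297, -0.3649], [0.4368, -0.3596], [0.4437, -0.1441]] [ 0.48623322 -0.25409069]
```

```bash
cat > p.py <<'E'
import sys
from h import *
def case(o,yaw,x,y):
    a=np.radians(yaw); return np.array(o)+[np.cos(a)*x-np.sin(a)*y,np.sin(a)*x+np.cos(a)*y]
SQ=((.477,.249),16.5); LG=((.4873,-.2544),-2.)
u=lambda d:np.array([np.cos(np.radians(d)),np.sin(np.radians(d))])
T=dict(low=((.666,-.2573),106.5,.016),small=((.6582,.2456),106.5,.012),tin=((.6775,.134),164.2,.004),ink=((.483,-.0172),68,.011),
 brush=(np.array((.6816,-.1354))-.015*u(-5.5),174.5,.003))
P=dict(low=(case(*SQ,.044,-.035),106.5,.021),small=(case(*SQ,.044,.047),106.5,.017),tin=(case(*LG,0,.039),88,.009),ink=(case(*LG,0,-.067),88,.016),
 brush=(case(*SQ,-.044,0)-.015*u(-73.5),106.5,.008))
def go(*wps):
    s=status.sense(); pc=s['tcp_pos']; Rc=R.from_rotvec(s['eef_rot'])
    print('t %.2f'%s['time'],'tcp',pc.round(4),'w %.3f'%s['gripper_width'],'F',s['contact_force'].round(1))
    for (xy,psi,z) in wps:
        Rt=R.from_euler('z',psi,degrees=True)*R.from_euler('x',180,degrees=True)
        print([*(Rc.inv().apply(np.array([*xy,z])-pc)/.3).round(3).tolist(),*((Rc.inv()*Rt).as_rotvec()/2/np.pi).round(3).tolist()])
# args: tokens like T:low:0.12  or P:low  (z default from table)
w=[]
for a in sys.argv[1:]:
    k=a.split(':'); t=(T if k[0]=='T' else P)[k[1]]; z=t[2]
    if len(k)>2: z=float(k[2])
    w.append((t[0],t[1],z)); print(a,np.round(t[0],4),t[1],z)
go(*w)
E
python3 p.py T:low:.12
```

```text
T:low:.12 [ 0.666  -0.2573] 106.5 0.12
t 0.10 tcp [ 0.257  -0.5419  0.2216] w 0.999 F [-1.3  0.3 -0.1]
[1.638, -0.272, 0.339, -0.0, -0.0, -0.225]
```

>>> {"name": "servo_tool", "arguments": {
  "plan": [
    [[0.95, -0.16, 0.1, 0, 0, -0.225], [0.95, -0.16, 0.1, 0, 0, -0.225], [0.95, -0.16, 0.1, 0, 0, -0.225], [0.95, -0.16, 0.1, 0, 0, -0.225], [0.95, -0.16, 0.1, 0, 0, -0.225], [0.95, -0.16, 0.1, 0, 0, -0.225], [0.95, -0.16, 0.1, 0, 0, -0.225], [0.95, -0.16, 0.1, 0, 0, -0.225], [0.95, -0.16, 0.1, 0, 0, -0.225], [0.95, -0.16, 0.1, 0, 0, -0.225], [0.95, -0.16, 0.1, 0, 0, -0.225], [0.95, -0.16, 0.1, 0, 0, -0.225]]
  ],
  "jaw": 1
}}

```text
time: 1.1
tcp_pos: [0.4939, -0.376, 0.191]
eef_rot: [-1.872, -2.519, -0.001]
contact_force: [0.3, -0.4, -0.2]
gripper_width: 1.002
```

```bash
python3 p.py T:low:.08 T:low
```

```text
T:low:.08 [ 0.666  -0.2573] 106.5 0.08
T:low [ 0.666  -0.2573] 106.5 0.016
t 1.10 tcp [ 0.4939 -0.376   0.191 ] w 1.002 F [ 0.3 -0.4 -0.2]
[0.212, 0.664, 0.37, -0.0, -0.0, 0.001]
[0.212, 0.664, 0.583, -0.0, -0.0, 0.001]
```

>>> {"name": "servo_tool", "arguments": {
  "plan": [
    [[0.212, 0.664, 0.37, 0, 0, 0.001], [0.212, 0.664, 0.37, 0, 0, 0.001], [0.212, 0.664, 0.37, 0, 0, 0.001], [0.212, 0.664, 0.37, 0, 0, 0.001], [0.212, 0.664, 0.37, 0, 0, 0.001], [0.212, 0.664, 0.37, 0, 0, 0.001], [0.212, 0.664, 0.37, 0, 0, 0.001], [0.212, 0.664, 0.37, 0, 0, 0.001], [0.212, 0.664, 0.42, 0, 0, 0.001], [0.212, 0.664, 0.48, 0, 0, 0.001], [0.212, 0.664, 0.54, 0, 0, 0.001], [0.212, 0.664, 0.583, 0, 0, 0.001]]
  ]
}}

```text
time: 2.1
tcp_pos: [0.6649, -0.2587, 0.0158]
eef_rot: [-1.882, -2.512, -0.001]
contact_force: [-0.1, 0.7, -1.2]
gripper_width: 0.998
```

```bash
python3 p.py T:low T:low:.12 P:low:.12
```

```text
T:low [ 0.666  -0.2573] 106.5 0.016
T:low:.12 [ 0.666  -0.2573] 106.5 0.12
P:low:.12 [0.5291 0.2279] 106.5 0.12
t 2.10 tcp [ 0.6649 -0.2587  0.0158] w 0.998 F [-0.1  0.7 -1.2]
[0.003, 0.005, -0.001, -0.0, -0.0, -0.001]
[0.004, 0.004, -0.347, -0.0, -0.0, -0.001]
[1.685, 0.021, -0.344, -0.0, -0.0, -0.001]
```

>>> {"name": "servo_tool", "arguments": {
  "plan": [
    [[0.003, 0.005, 0, 0, 0, 0], [0.003, 0.005, 0, 0, 0, 0], [0.003, 0.005, 0, 0, 0, 0], [0.003, 0.005, 0, 0, 0, 0], [0.003, 0.005, 0, 0, 0, 0], [0.003, 0.005, 0, 0, 0, 0], [0.003, 0.005, 0, 0, 0, 0], [0.003, 0.005, -0.02, 0, 0, 0], [0.003, 0.005, -0.06, 0, 0, 0], [0.003, 0.005, -0.14, 0, 0, 0], [0.003, 0.005, -0.26, 0, 0, 0], [0.003, 0.005, -0.34, 0, 0, 0]]
  ],
  "jaw": -1
}}

```text
time: 3.1
tcp_pos: [0.6664, -0.2574, 0.1209]
eef_rot: [-1.883, -2.513, -0.001]
contact_force: [0.3, -0.2, 0.0]
gripper_width: 0.677
```

```bash
python3 p.py P:low:.12 P:low
```

```text
P:low:.12 [0.5291 0.2279] 106.5 0.12
P:low [0.5291 0.2279] 106.5 0.021
t 3.10 tcp [ 0.6664 -0.2574  0.1209] w 0.677 F [ 0.3 -0.2  0. ]
[1.681, 0.016, 0.006, -0.0, -0.0, -0.0]
[1.681, 0.016, 0.336, -0.0, -0.0, -0.0]
```

>>> {"name": "servo_tool", "arguments": {
  "plan": [
    [[0.2, 0.003, 0, 0, 0, 0], [0.95, 0.009, 0, 0, 0, 0], [0.95, 0.009, 0, 0, 0, 0], [0.95, 0.009, 0, 0, 0, 0], [0.95, 0.009, 0, 0, 0, 0], [0.95, 0.009, 0, 0, 0, 0], [0.95, 0.009, 0, 0, 0, 0], [0.95, 0.009, 0, 0, 0, 0]]
  ]
}}

```text
time: 3.77
tcp_pos: [0.5873, 0.023, 0.1225]
eef_rot: [-1.874, -2.517, -0.005]
contact_force: [-0.3, -0.2, -1.2]
gripper_width: 0.675
```

```bash
python3 p.py P:low:.12 P:low
```

```text
P:low:.12 [0.5291 0.2279] 106.5 0.12
P:low [0.5291 0.2279] 106.5 0.021
t 3.77 tcp [0.5873 0.023  0.1225] w 0.675 F [-0.3 -0.2 -1.2]
[0.71, 0.01, 0.012, 0.0, -0.001, 0.0]
[0.708, 0.01, 0.342, 0.0, -0.001, 0.0]
```

>>> {"name": "servo_tool", "arguments": {
  "plan": [
    [[0.708, 0.01, 0.012, 0, -0.001, 0], [0.708, 0.01, 0.012, 0, -0.001, 0], [0.708, 0.01, 0.012, 0, -0.001, 0], [0.708, 0.01, 0.012, 0, -0.001, 0], [0.708, 0.01, 0.012, 0, -0.001, 0], [0.708, 0.01, 0.012, 0, -0.001, 0], [0.708, 0.01, 0.012, 0, -0.001, 0], [0.708, 0.01, 0.1, 0, -0.001, 0], [0.708, 0.01, 0.2, 0, -0.001, 0], [0.708, 0.01, 0.28, 0, -0.001, 0], [0.708, 0.01, 0.32, 0, -0.001, 0], [0.708, 0.01, 0.333, 0, -0.001, 0]]
  ]
}}

```text
time: 4.77
tcp_pos: [0.5282, 0.2257, 0.0216]
eef_rot: [-1.877, -2.518, 0.008]
contact_force: [-2.3, -1.6, 4.2]
gripper_width: 0.676
```

```bash
python3 p.py P:low P:low:.12 T:small:.12
```

```text
P:low [0.5291 0.2279] 106.5 0.021
P:low:.12 [0.5291 0.2279] 106.5 0.12
T:small:.12 [0.6582 0.2456] 106.5 0.12
t 4.77 tcp [0.5282 0.2257 0.0216] w 0.676 F [-2.3 -1.6  4.2]
[0.006, 0.005, 0.002, -0.001, 0.0, 0.0]
[0.005, 0.004, -0.328, -0.001, 0.0, 0.0]
[-0.061, 0.433, -0.33, -0.001, 0.0, 0.0]
```

>>> {"name": "servo_tool", "arguments": {
  "plan": [
    [[0.003, 0.003, 0, 0, 0, 0], [0.003, 0.003, 0, 0, 0, 0], [0.003, 0.003, 0, 0, 0, 0], [0.003, 0.003, 0, 0, 0, 0], [0.003, 0.003, 0, 0, 0, 0], [0.003, 0.003, -0.06, 0, 0, 0], [0.003, 0.003, -0.19, 0, 0, 0], [0.003, 0.003, -0.33, 0, 0, 0], [-0.061, 0.433, -0.33, 0, 0, 0], [-0.061, 0.433, -0.33, 0, 0, 0], [-0.061, 0.433, -0.33, 0, 0, 0], [-0.061, 0.433, -0.33, 0, 0, 0]]
  ],
  "jaw": 0.65
}}

```text
time: 5.77
tcp_pos: [0.6623, 0.2455, 0.1153]
eef_rot: [-1.878, -2.516, 0.012]
contact_force: [-0.3, 0.2, -2.5]
gripper_width: 0.828
```

```bash
python3 p.py T:small:.05 T:small
python3 - <<'E'
from h import *
im,d=vision.capture('side'); cv2.imwrite('pics/s1.png',cv2.resize(im[220:400,150:400,::-1],None,fx=3,fy=3,interpolation=cv2.INTER_CUBIC))
E
```

```text
T:small:.05 [0.6582 0.2456] 106.5 0.05
T:small [0.6582 0.2456] 106.5 0.012
t 5.77 tcp [0.6623 0.2455 0.1153] w 0.828 F [-0.3  0.2 -2.5]
[0.005, -0.011, 0.218, -0.001, 0.001, 0.0]
[0.005, -0.01, 0.344, -0.001, 0.001, 0.0]
```

View pics/s1.png

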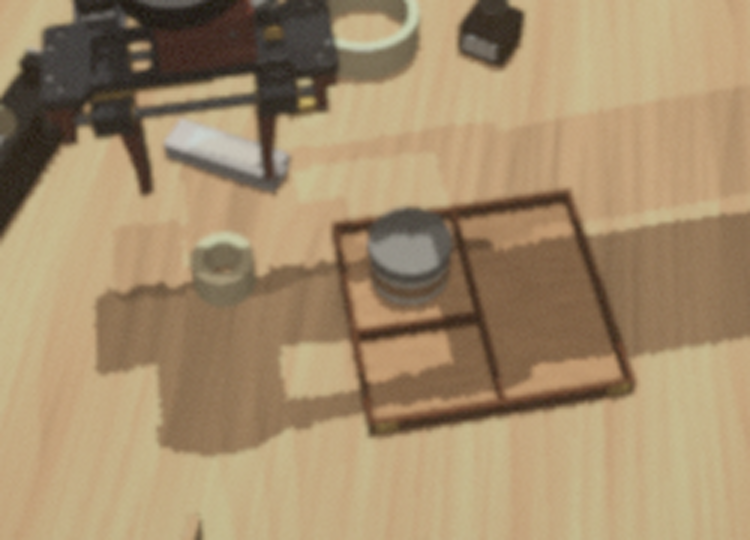

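The low jar stands upright in the middle of the larger compartment (crop 410,258). Next is the small tape.

>>> {"name": "servo_tool", "arguments": {
  "plan": [
    [[0.005, -0.011, 0.08, 0, 0.001, 0], [0.005, -0.011, 0.18, 0, 0.001, 0], [0.005, -0.011, 0.26, 0, 0.001, 0], [0.005, -0.011, 0.32, 0, 0.001, 0], [0.005, -0.011, 0.344, 0, 0.001, 0], [0.005, -0.011, 0.344, 0, 0.001, 0]]
  ]
}}

```text
time: 6.32
tcp_pos: [0.6541, 0.245, 0.0109]
eef_rot: [-1.872, -2.51, 0.012]
contact_force: [-0.6, -0.2, 0.0]
gripper_width: 0.821
```

>>> {"name": "servo_tool", "arguments": {
  "plan": [
    [[0, 0, 0, 0, 0, 0], [0, 0, 0, 0, 0, 0], [0, 0, 0, 0, 0, 0], [0, 0, 0, 0, 0, 0], [0, 0, 0, 0, 0, 0], [0, 0, 0, 0, 0, 0], [0, 0, 0, 0, 0, 0], [0, 0, -0.03, 0, 0, 0], [0, 0, -0.1, 0, 0, 0], [0, 0, -0.2, 0, 0, 0], [0, 0, -0.26, 0, 0, 0], [0, 0, -0.26, 0, 0, 0]]
  ],
  "jaw": -1
}}

```text
time: 7.32
tcp_pos: [0.6573, 0.2457, 0.0952]
eef_rot: [-1.876, -2.514, 0.001]
contact_force: [0.9, 0.0, 0.5]
gripper_width: 0.517
```

```bash
python3 p.py P:small:.09 P:small
```

```text
P:small:.09 [0.5058 0.3066] 106.5 0.09
P:small [0.5058 0.3066] 106.5 0.017
t 7.32 tcp [0.6573 0.2457 0.0952] w 0.517 F [0.9 0.  0.5]
[0.338, -0.426, 0.02, -0.001, -0.001, 0.0]
[0.337, -0.425, 0.263, -0.001, -0.001, 0.0]
```

>>> {"name": "servo_tool", "arguments": {
  "plan": [
    [[0.337, -0.425, 0.0, 0, 0, 0], [0.337, -0.425, 0.0, 0, 0, 0], [0.337, -0.425, 0.0, 0, 0, 0], [0.337, -0.425, 0.0, 0, 0, 0], [0.337, -0.425, 0.0, 0, 0, 0], [0.337, -0.425, 0.02, 0, 0, 0], [0.337, -0.425, 0.1, 0, 0, 0], [0.337, -0.425, 0.18, 0, 0, 0], [0.337, -0.425, 0.23, 0, 0, 0], [0.337, -0.425, 0.25, 0, 0, 0], [0.337, -0.425, 0.26, 0, 0, 0], [0.337, -0.425, 0.26, 0, 0, 0]]
  ]
}}

```text
time: 8.32
tcp_pos: [0.5064, 0.3056, 0.0171]
eef_rot: [-1.877, -2.513, 0.004]
contact_force: [-0.3, 0.1, -0.4]
gripper_width: 0.51
```

```bash
python3 p.py P:small P:small:.12 T:tin:.1
```

```text
P:small [0.5058 0.3066] 106.5 0.017
P:small:.12 [0.5058 0.3066] 106.5 0.12
T:tin:.1 [0.6775 0.134 ] 164.2 0.1
t 8.32 tcp [0.5064 0.3056 0.0171] w 0.510 F [-0.3  0.1 -0.4]
[0.004, -0.001, 0.0, -0.001, -0.0, -0.0]
[0.005, -0.003, -0.343, -0.001, -0.0, -0.0]
[-0.71, 0.383, -0.28, -0.001, -0.001, -0.16]
```

>>> {"name": "servo_tool", "arguments": {
  "plan": [
    [[0, 0, 0.004, 0, 0, 0], [0, 0, 0.004, 0, 0, 0], [0, 0, 0.004, 0, 0, 0], [0, 0, 0.004, 0, 0, 0], [0, 0, 0.004, 0, 0, 0], [0, 0, -0.06, 0, 0, 0], [0, 0, -0.16, 0, 0, 0], [0, 0, -0.28, 0, 0, 0], [-0.71, 0.383, -0.28, 0, 0, -0.16], [-0.71, 0.383, -0.28, 0, 0, -0.16], [-0.71, 0.383, -0.28, 0, 0, -0.16], [-0.71, 0.383, -0.28, 0, 0, -0.16]]
  ],
  "jaw": 0.4
}}

```text
time: 9.32
tcp_pos: [0.6234, 0.1887, 0.1012]
eef_rot: [-1.2, -2.898, 0.0]
contact_force: [0.1, 0.2, 0.2]
gripper_width: 0.701
```

```bash
python3 p.py T:tin:.08 T:tin
```

```text
T:tin:.08 [0.6775 0.134 ] 164.2 0.08
T:tin [0.6775 0.134 ] 164.2 0.004
t 9.32 tcp [0.6234 0.1887 0.1012] w 0.701 F [0.1 0.2 0.2]
[-0.257, -0.001, 0.069, -0.0, -0.001, -0.081]
[-0.258, -0.001, 0.323, -0.0, -0.001, -0.081]
```

>>> {"name": "servo_tool", "arguments": {
  "plan": [
    [[-0.258, -0.001, 0.069, 0, 0, -0.081], [-0.258, -0.001, 0.069, 0, 0, -0.081], [-0.258, -0.001, 0.069, 0, 0, -0.081], [-0.258, -0.001, 0.069, 0, 0, -0.081], [-0.258, -0.001, 0.069, 0, 0, -0.081], [-0.258, -0.001, 0.069, 0, 0, -0.081], [-0.258, -0.001, 0.14, 0, 0, -0.081], [-0.258, -0.001, 0.22, 0, 0, -0.081], [-0.258, -0.001, 0.28, 0, 0, -0.081], [-0.258, -0.001, 0.31, 0, 0, -0.081], [-0.258, -0.001, 0.32, 0, 0, -0.081], [-0.258, -0.001, 0.32, 0, 0, -0.081]]
  ]
}}

```text
time: 10.32
tcp_pos: [0.6771, 0.1344, 0.0047]
eef_rot: [-0.433, -3.107, -0.001]
contact_force: [0.1, 0.6, -1.6]
gripper_width: 0.701
```

>>> {"name": "servo_tool", "arguments": {
  "plan": [
    [[0, 0, 0, 0, 0, 0], [0, 0, 0, 0, 0, 0], [0, 0, 0, 0, 0, 0], [0, 0, 0, 0, 0, 0], [0, 0, 0, 0, 0, 0], [0, 0, 0, 0, 0, 0], [0, 0, 0, 0, 0, 0], [0, 0, -0.03, 0, 0, 0], [0, 0, -0.1, 0, 0, 0], [0, 0, -0.22, 0, 0, 0], [0, 0, -0.33, 0, 0, 0], [0, 0, -0.33, 0, 0, 0]]
  ],
  "jaw": -1
}}

```text
time: 11.32
tcp_pos: [0.6807, 0.1345, 0.1135]
eef_rot: [0.433, 3.105, 0.007]
contact_force: [1.0, 0.4, 0.1]
gripper_width: 0.338
```

```bash
python3 p.py P:tin:.1 P:tin
```

```text
P:tin:.1 [ 0.4887 -0.2154] 88 0.1
P:tin [ 0.4887 -0.2154] 88 0.009
t 11.32 tcp [0.6807 0.1345 0.1135] w 0.338 F [1.  0.4 0.1]
[0.297, -1.297, 0.036, 0.001, 0.0, 0.211]
[0.299, -1.299, 0.34, 0.001, 0.0, 0.211]
```

>>> {"name": "servo_tool", "arguments": {
  "plan": [
    [[0.05, -0.15, 0, 0, 0, 0.211], [0.2, -0.95, 0, 0, 0, 0.211], [0.2, -0.95, 0, 0, 0, 0.211], [0.2, -0.95, 0, 0, 0, 0.211], [0.2, -0.95, 0, 0, 0, 0.211], [0.2, -0.95, 0, 0, 0, 0.211], [0.2, -0.95, 0, 0, 0, 0.211], [0.2, -0.95, 0, 0, 0, 0.211], [0.2, -0.95, 0, 0, 0, 0.211], [0.2, -0.95, 0, 0, 0, 0.211], [0.2, -0.95, 0, 0, 0, 0.211]]
  ]
}}

```text
time: 12.23
tcp_pos: [0.5447, -0.1238, 0.112]
eef_rot: [2.263, 2.175, 0.012]
contact_force: [-0.3, -0.4, -0.4]
gripper_width: 0.34
```

```bash
python3 p.py P:tin:.1 P:tin
```

```text
P:tin:.1 [ 0.4887 -0.2154] 88 0.1
P:tin [ 0.4887 -0.2154] 88 0.009
t 12.23 tcp [ 0.5447 -0.1238  0.112 ] w 0.340 F [-0.3 -0.4 -0.4]
[-0.313, -0.175, 0.038, 0.001, -0.001, -0.001]
[-0.314, -0.177, 0.341, 0.001, -0.001, -0.001]
```

>>> {"name": "servo_tool", "arguments": {
  "plan": [
    [[-0.314, -0.176, 0.03, 0.001, -0.001, 0], [-0.314, -0.176, 0.03, 0.001, -0.001, 0], [-0.314, -0.176, 0.03, 0.001, -0.001, 0], [-0.314, -0.176, 0.03, 0.001, -0.001, 0], [-0.314, -0.176, 0.05, 0.001, -0.001, 0], [-0.314, -0.176, 0.14, 0.001, -0.001, 0], [-0.314, -0.176, 0.22, 0.001, -0.001, 0], [-0.314, -0.176, 0.28, 0.001, -0.001, 0], [-0.314, -0.176, 0.31, 0.001, -0.001, 0], [-0.314, -0.176, 0.33, 0.001, -0.001, 0], [-0.314, -0.176, 0.338, 0.001, -0.001, 0], [-0.314, -0.176, 0.338, 0.001, -0.001, 0]]
  ]
}}

```text
time: 13.23
tcp_pos: [0.4895, -0.2152, 0.0104]
eef_rot: [2.262, 2.175, -0.001]
contact_force: [-0.1, 0.9, 0.8]
gripper_width: 0.336
```

```bash
python3 p.py P:tin P:tin:.12 T:ink:.12
```

```text
P:tin [ 0.4887 -0.2154] 88 0.009
P:tin:.12 [ 0.4887 -0.2154] 88 0.12
T:ink:.12 [ 0.483  -0.0172] 68 0.12
t 13.23 tcp [ 0.4895 -0.2152  0.0104] w 0.336 F [-0.1  0.9  0.8]
[-0.001, -0.003, 0.005, 0.0, 0.0, -0.001]
[-0.002, -0.002, -0.365, 0.0, 0.0, -0.001]
[0.658, -0.047, -0.367, 0.0, 0.0, 0.055]
```

>>> {"name": "servo_tool", "arguments": {
  "plan": [
    [[0, -0.003, 0.005, 0, 0, 0], [0, -0.003, 0.005, 0, 0, 0], [0, -0.003, 0.005, 0, 0, 0], [0, -0.003, 0.005, 0, 0, 0], [0, -0.003, 0.005, 0, 0, 0], [0, -0.003, -0.06, 0, 0, 0], [0, -0.003, -0.16, 0, 0, 0], [0, -0.003, -0.3, 0, 0, 0], [0.658, -0.047, -0.36, 0, 0, 0.055], [0.658, -0.047, -0.36, 0, 0, 0.055], [0.658, -0.047, -0.36, 0, 0, 0.055], [0.658, -0.047, -0.36, 0, 0, 0.055]]
  ],
  "jaw": 0
}}

```text
time: 14.23
tcp_pos: [0.484, -0.056, 0.1149]
eef_rot: [2.608, 1.744, 0.001]
contact_force: [1.5, 0.8, 0.6]
gripper_width: 0.5
```

```bash
python3 p.py T:ink:.08 T:ink
python3 - <<'E'
from h import *
im,d=vision.capture('side'); cv2.imwrite('pics/s2.png',cv2.resize(im[130:380,200:380,::-1],None,fx=2.3,fy=2.3,interpolation=cv2.INTER_CUBIC))
E
```

```text
T:ink:.08 [ 0.483  -0.0172] 68 0.08
T:ink [ 0.483  -0.0172] 68 0.011
t 14.23 tcp [ 0.484  -0.056   0.1149] w 0.500 F [1.5 0.8 0.6]
[0.119, -0.053, 0.116, 0.001, 0.0, -0.001]
[0.119, -0.054, 0.346, 0.001, 0.0, -0.001]
```

View pics/s2.png

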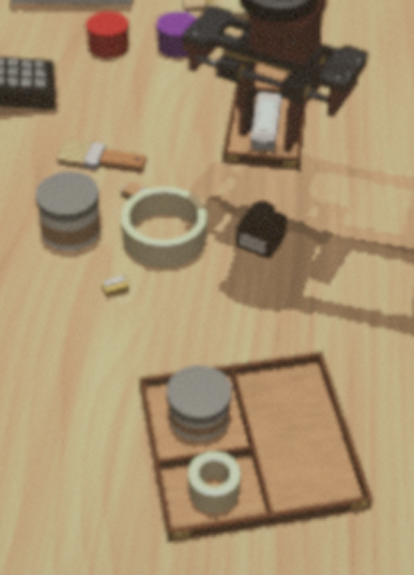

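The tape sits in the small compartment at (214,483) and the jar is in place. The tin lies in the long case at (266,122), seen between the fingers. The ink bottle is still at (262,230).

>>> {"name": "servo_tool", "arguments": {
  "plan": [
    [[0.119, -0.054, 0.05, 0.001, 0, 0], [0.119, -0.054, 0.05, 0.001, 0, 0], [0.119, -0.054, 0.05, 0.001, 0, 0], [0.119, -0.054, 0.05, 0.001, 0, 0], [0.119, -0.054, 0.08, 0.001, 0, 0], [0.119, -0.054, 0.14, 0.001, 0, 0], [0.119, -0.054, 0.2, 0.001, 0, 0], [0.119, -0.054, 0.26, 0.001, 0, 0], [0.119, -0.054, 0.31, 0.001, 0, 0], [0.119, -0.054, 0.34, 0.001, 0, 0], [0.119, -0.054, 0.346, 0.001, 0, 0], [0.119, -0.054, 0.346, 0.001, 0, 0]]
  ],
  "jaw": 0.45
}}

```text
time: 15.28
tcp_pos: [0.4826, -0.0103, 0.0116]
eef_rot: [-2.6, -1.755, 0.0]
contact_force: [-0.2, 0.3, 0.5]
gripper_width: 0.727
```

>>> {"name": "servo_tool", "arguments": {
  "plan": [
    [[0, 0, 0, 0, 0, 0], [0, 0, 0, 0, 0, 0], [0, 0, 0, 0, 0, 0], [0, 0, 0, 0, 0, 0], [0, 0, 0, 0, 0, 0], [0, 0, 0, 0, 0, 0], [0, 0, 0, 0, 0, 0], [0, 0, -0.02, 0, 0, 0], [0, 0, -0.08, 0, 0, 0], [0, 0, -0.18, 0, 0, 0], [0, 0, -0.26, 0, 0, 0], [0, 0, -0.26, 0, 0, 0]]
  ],
  "jaw": -1
}}

```text
time: 16.28
tcp_pos: [0.4848, -0.0105, 0.0947]
eef_rot: [-2.603, -1.758, -0.008]
contact_force: [0.4, 0.1, -0.8]
gripper_width: 0.503
```

```bash
python3 p.py P:ink:.1 P:ink
```

```text
P:ink:.1 [ 0.485  -0.3214] 88 0.1
P:ink [ 0.485  -0.3214] 88 0.016
t 16.28 tcp [ 0.4848 -0.0105  0.0947] w 0.503 F [ 0.4  0.1 -0.8]
[-0.961, 0.388, -0.022, 0.0, -0.001, -0.055]
[-0.962, 0.387, 0.258, 0.0, -0.001, -0.055]
```

>>> {"name": "servo_tool", "arguments": {
  "plan": [
    [[-0.12, 0.04, 0, 0, -0.001, -0.055], [-0.35, 0.14, 0, 0, -0.001, -0.055], [-0.6, 0.25, 0, 0, -0.001, -0.055], [-0.8, 0.33, 0, 0, -0.001, -0.055], [-0.9, 0.37, 0, 0, -0.001, -0.055], [-0.942, 0.379, 0, 0, -0.001, -0.055], [-0.942, 0.379, 0, 0, -0.001, -0.055], [-0.942, 0.379, 0, 0, -0.001, -0.055], [-0.942, 0.379, 0, 0, -0.001, -0.055], [-0.942, 0.379, 0.06, 0, -0.001, -0.055], [-0.942, 0.379, 0.12, 0, -0.001, -0.055], [-0.942, 0.379, 0.16, 0, -0.001, -0.055]]
  ]
}}

```text
time: 17.28
tcp_pos: [0.4837, -0.3136, 0.0422]
eef_rot: [-2.262, -2.179, 0.0]
contact_force: [0.4, -0.4, -1.6]
gripper_width: 0.5
```

```bash
sed -i 's/^SQ=/u0=0.0065\nSQ=/; s/ink=(case(\*LG,0,-.067)/ink=(case(*LG,0,-.067+.0065)/' p.py; python3 p.py P:ink P:ink:.1
```

```text
P:ink [ 0.4852 -0.3149] 88 0.016
P:ink:.1 [ 0.4852 -0.3149] 88 0.1
t 17.28 tcp [ 0.4837 -0.3136  0.0422] w 0.500 F [ 0.4 -0.4 -1.6]
[-0.004, 0.005, 0.087, -0.0, -0.0, -0.0]
[-0.004, 0.005, -0.193, -0.0, -0.0, -0.0]
```

>>> {"name": "servo_tool", "arguments": {
  "plan": [
    [[-0.004, 0.005, 0.03, 0, 0, 0], [-0.004, 0.005, 0.06, 0, 0, 0], [-0.004, 0.005, 0.075, 0, 0, 0], [-0.004, 0.005, 0.083, 0, 0, 0], [-0.004, 0.005, 0.087, 0, 0, 0], [-0.004, 0.005, 0.087, 0, 0, 0]]
  ]
}}

```text
time: 17.78
tcp_pos: [0.4856, -0.315, 0.0169]
eef_rot: [2.262, 2.18, 0.0]
contact_force: [-0.0, -1.1, -1.1]
gripper_width: 0.5
```

>>> {"name": "servo_tool", "arguments": {
  "plan": [
    [[0, 0, 0, 0, 0, 0], [0, 0, 0, 0, 0, 0], [0, 0, 0, 0, 0, 0], [0, 0, 0, 0, 0, 0], [0, 0, -0.03, 0, 0, 0], [0, 0, -0.08, 0, 0, 0], [0, 0, -0.18, 0, 0, 0], [0, 0, -0.28, 0, 0, 0], [0, 0, -0.28, 0, 0, 0]]
  ],
  "jaw": 0.2
}}

```text
time: 18.53
tcp_pos: [0.4881, -0.3169, 0.1092]
eef_rot: [2.254, 2.172, 0.003]
contact_force: [0.0, -0.5, 1.2]
gripper_width: 0.603
```

```bash
python3 p.py T:brush:.1 T:brush
```

```text
T:brush:.1 [ 0.6667 -0.134 ] 174.5 0.1
T:brush [ 0.6667 -0.134 ] 174.5 0.003
t 18.53 tcp [ 0.4881 -0.3169  0.1092] w 0.603 F [ 0.  -0.5  1.2]
[0.632, 0.572, 0.032, 0.0, 0.002, -0.241]
[0.634, 0.569, 0.356, 0.0, 0.002, -0.241]
```

>>> {"name": "servo_tool", "arguments": {
  "plan": [
    [[0.632, 0.57, 0.032, 0, 0.002, -0.241], [0.632, 0.57, 0.032, 0, 0.002, -0.241], [0.632, 0.57, 0.032, 0, 0.002, -0.241], [0.632, 0.57, 0.032, 0, 0.002, -0.241], [0.632, 0.57, 0.032, 0, 0.002, -0.241], [0.632, 0.57, 0.032, 0, 0.002, -0.241], [0.632, 0.57, 0.032, 0, 0.002, -0.241], [0.632, 0.57, 0.032, 0, 0.002, -0.241], [0.632, 0.57, 0.032, 0, 0.002, -0.241], [0.632, 0.57, 0.032, 0, 0.002, -0.241], [0.632, 0.57, 0.032, 0, 0.002, -0.241], [0.632, 0.57, 0.032, 0, 0.002, -0.241]]
  ]
}}

```text
time: 19.53
tcp_pos: [0.6662, -0.1337, 0.1004]
eef_rot: [0.16, 3.136, 0.003]
contact_force: [0.3, 0.5, -0.3]
gripper_width: 0.603
```

```bash
python3 p.py T:brush:.05 T:brush
```

```text
T:brush:.05 [ 0.6667 -0.134 ] 174.5 0.05
T:brush [ 0.6667 -0.134 ] 174.5 0.003
t 19.53 tcp [ 0.6662 -0.1337  0.1004] w 0.603 F [ 0.3  0.5 -0.3]
[-0.001, -0.001, 0.168, 0.0, 0.0, -0.001]
[-0.001, -0.001, 0.325, 0.0, 0.0, -0.001]
```

>>> {"name": "servo_tool", "arguments": {
  "plan": [
    [[0, 0, 0.08, 0, 0, 0], [0, 0, 0.17, 0, 0, 0], [0, 0, 0.25, 0, 0, 0], [0, 0, 0.3, 0, 0, 0], [0, 0, 0.32, 0, 0, 0], [0, 0, 0.324, 0, 0, 0], [0, 0, 0.324, 0, 0, 0]]
  ]
}}

```text
time: 20.12
tcp_pos: [0.6669, -0.1337, 0.0041]
eef_rot: [0.16, 3.135, 0.003]
contact_force: [-0.7, 0.5, 0.9]
gripper_width: 0.599
```

>>> {"name": "servo_tool", "arguments": {
  "plan": [
    [[0, 0, 0, 0, 0, 0], [0, 0, 0, 0, 0, 0], [0, 0, 0, 0, 0, 0], [0, 0, 0, 0, 0, 0], [0, 0, 0, 0, 0, 0], [0, 0, 0, 0, 0, 0], [0, 0, 0, 0, 0, 0], [0, 0, -0.03, 0, 0, 0], [0, 0, -0.1, 0, 0, 0], [0, 0, -0.22, 0, 0, 0], [0, 0, -0.34, 0, 0, 0], [0, 0, -0.34, 0, 0, 0]]
  ],
  "jaw": -1
}}

```text
time: 21.12
tcp_pos: [0.6697, -0.1347, 0.1163]
eef_rot: [0.159, 3.122, -0.002]
contact_force: [0.6, 0.2, 0.6]
gripper_width: 0.268
```

```bash
python3 p.py P:brush:.1 P:brush
```

```text
P:brush:.1 [0.4306 0.2509] 106.5 0.1
P:brush [0.4306 0.2509] 106.5 0.008
t 21.12 tcp [ 0.6697 -0.1347  0.1163] w 0.268 F [0.6 0.2 0.6]
[0.924, 1.198, 0.04, 0.001, 0.002, 0.188]
[0.929, 1.198, 0.346, 0.001, 0.002, 0.188]
```

>>> {"name": "servo_tool", "arguments": {
  "plan": [
    [[0.06, 0.08, 0, 0, 0, 0.188], [0.72, 0.93, 0, 0, 0, 0.188], [0.72, 0.93, 0, 0, 0, 0.188], [0.72, 0.93, 0, 0, 0, 0.188], [0.72, 0.93, 0, 0, 0, 0.188], [0.72, 0.93, 0, 0, 0, 0.188], [0.72, 0.93, 0, 0, 0, 0.188], [0.72, 0.93, 0, 0, 0, 0.188], [0.72, 0.93, 0, 0, 0, 0.188], [0.72, 0.93, 0, 0, 0, 0.188], [0.72, 0.93, 0, 0, 0, 0.188]]
  ]
}}

```text
time: 22.03
tcp_pos: [0.4821, 0.1666, 0.1133]
eef_rot: [1.871, 2.506, 0.014]
contact_force: [-0.5, -0.4, -0.3]
gripper_width: 0.267
```

```bash
python3 p.py P:brush:.1 P:brush
```

```text
P:brush:.1 [0.4306 0.2509] 106.5 0.1
P:brush [0.4306 0.2509] 106.5 0.008
t 22.03 tcp [0.4821 0.1666 0.1133] w 0.267 F [-0.5 -0.4 -0.3]
[0.319, -0.085, 0.041, 0.002, 0.001, 0.0]
[0.32, -0.09, 0.348, 0.002, 0.001, 0.0]
```

>>> {"name": "servo_tool", "arguments": {
  "plan": [
    [[0.32, -0.088, 0.03, 0.002, 0.001, 0], [0.32, -0.088, 0.03, 0.002, 0.001, 0], [0.32, -0.088, 0.03, 0.002, 0.001, 0], [0.32, -0.088, 0.03, 0.002, 0.001, 0], [0.32, -0.088, 0.05, 0.002, 0.001, 0], [0.32, -0.088, 0.14, 0.002, 0.001, 0], [0.32, -0.088, 0.22, 0.002, 0.001, 0], [0.32, -0.089, 0.28, 0.002, 0.001, 0], [0.32, -0.089, 0.32, 0.002, 0.001, 0], [0.32, -0.089, 0.338, 0.002, 0.001, 0], [0.32, -0.089, 0.346, 0.002, 0.001, 0], [0.32, -0.089, 0.346, 0.002, 0.001, 0]]
  ]
}}

```text
time: 23.03
tcp_pos: [0.4319, 0.2501, 0.0093]
eef_rot: [1.879, 2.515, 0.004]
contact_force: [-0.2, -0.2, -0.7]
gripper_width: 0.266
```

>>> {"name": "servo_tool", "arguments": {
  "plan": [
    [[0, 0, 0, 0, 0, 0], [0, 0, 0, 0, 0, 0], [0, 0, 0, 0, 0, 0], [0, 0, 0, 0, 0, 0], [0, 0, 0, 0, 0, 0], [0, 0, -0.05, 0, 0, 0], [0, 0, -0.15, 0, 0, 0], [0, 0, -0.28, 0, 0, 0], [0, 0, -0.42, 0, 0, 0], [0, 0, -0.5, 0, 0, 0]]
  ],
  "jaw": -0.1
}}

```text
time: 23.87
tcp_pos: [0.4322, 0.2505, 0.1642]
eef_rot: [1.877, 2.514, 0.012]
contact_force: [1.0, 0.5, 0.1]
gripper_width: 0.449
```

```bash
python3 p.py P:brush T:ink:.2
```

```text
P:brush [0.4306 0.2509] 106.5 0.008
T:ink:.2 [ 0.483  -0.0172] 68 0.2
t 23.87 tcp [0.4322 0.2505 0.1642] w 0.449 F [1.  0.5 0.1]
[0.002, -0.009, 0.521, 0.001, -0.0, 0.0]
[-0.904, -0.09, -0.121, 0.001, -0.001, 0.107]
```

>>> {"name": "servo_tool", "arguments": {
  "plan": [
    [[-0.85, 0.2, -0.1, 0, 0, 0], [-0.85, 0.2, -0.1, 0, 0, 0], [-0.85, 0.2, -0.1, 0, 0, 0], [-0.85, 0.2, -0.1, 0, 0, 0], [-0.85, 0.2, -0.1, 0, 0, 0], [-0.85, 0.2, -0.1, 0, 0, 0], [-0.85, 0.2, -0.1, 0, 0, 0], [-0.85, 0.2, -0.1, 0, 0, 0], [-0.85, 0.2, -0.1, 0, 0, 0], [-0.85, 0.2, -0.1, 0, 0, 0]]
  ]
}}

```text
time: 24.7
tcp_pos: [0.5614, 0.0241, 0.1942]
eef_rot: [1.876, 2.515, 0.012]
contact_force: [-0.1, 0.8, 0.2]
gripper_width: 0.45
```

Run:
```python
from h import *
im,d=vision.capture('top'); np.savez('top1.npz',im=im,d=d)
cv2.imwrite('pics/t1.png',cv2.resize(im[160:320,100:460,::-1],None,fx=2.2,fy=2.2,interpolation=cv2.INTER_CUBIC))
im,d=vision.capture('side'); np.savez('side1.npz',im=im,d=d); cv2.imwrite('pics/s3.png',cv2.resize(im[:,:,::-1],None,fx=1.4,fy=1.4))
```

```text
(no output)
```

View pics/t1.png

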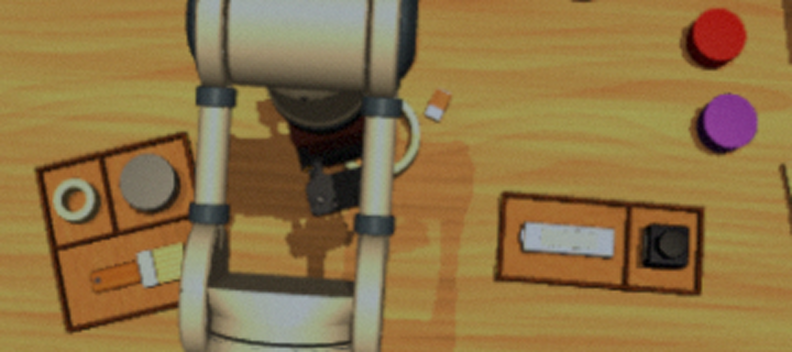

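View pics/s3.png

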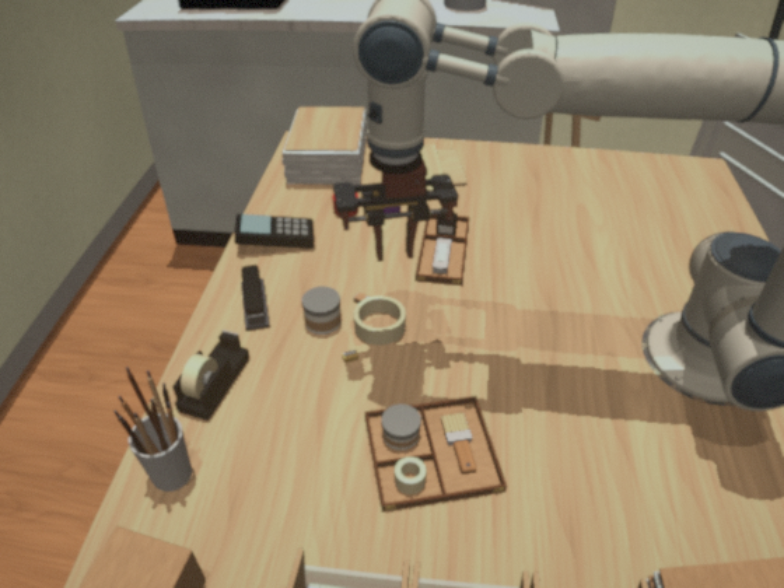

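All five pieces look placed. Tin (568,240) and ink (666,246) are in the long case. Tape (75,200), jar (149,183) and brush (140,268, partly behind the arm) are in the square case. I'll check them numerically.

```bash
cat > chk.py <<'E'
from h import *; from m import comp
def incase(p,o,yaw): a=np.radians(yaw); q=np.array(p)-o; return np.round([(np.cos(a)*q[0]+np.sin(a)*q[1])*1e3,(-np.sin(a)*q[0]+np.cos(a)*q[1])*1e3],1)
SQ=((.477,.249),16.5); LG=((.4873,-.2544),-2.)
f=np.load('top1.npz'); d=f['d']; C=cloud('top',d); px=lambda x,y:(int(x/2.2+100),int(y/2.2+160))
for n,(x,y),r,h,c in [('small',(75,200),14,34,SQ),('low',(149,183),17,44,SQ),('tin',(568,240),24,22,LG),('ink',(666,246),10,54,LG)]:
    P=comp(C,d,*px(x,y),r,h/1e3-.005,h/1e3+.006); R_=cv2.minAreaRect(P[:,:2].astype(np.float32))
    print(n,'case xy',incase(R_[0],*c),np.round(R_[1],3),round(R_[2],1),'ztop %.4f'%np.median(P[:,2]))
# brush from side depth; jars before/after
for k in '01':
    g=np.load(f'side{k}.npz'); D=cloud('side',g['d']); ok=g['d']>0
    for n,(x,y),r,lo,hi in [('tall',(322,300),20,.052,.064),('large',(380,318),24,.03,.042)]:
        P=comp(D,g['d'],int(x/1.4),int(y/1.4),r,lo,hi); print(k,n,len(P),np.round(cv2.minAreaRect(P[:,:2].astype(np.float32))[0],4))
im=g['im'][280:350,300:350].astype(int)
P=comp(D,g['d'],int(459/1.4),int(442/1.4),24,.0095,.02)
q=np.array([incase(p,*SQ) for p in P[:,:2]]); q=q[(q[:,0]>-78)&(q[:,0]<-10)&(abs(q[:,1])<76)]
r=cv2.minAreaRect(q.astype(np.float32)); print('brush case',r,len(q),q.min(0),q.max(0))
uv=np.array([(445,418),(467,415),(474,468),(461,471)])/1.4   # bristle corners, handle corners in s3
print('brush px',[incase(p[:2],*SQ).tolist() for p in at_z('side',uv,.015)])
E
python3 chk.py 2>&1 | grep -v -e '^[a-z]* [0-9]* rect' -e 'ink body'
```

```text
square ((0.47668132185935974, 0.247165709733963), (0.18082298338413239, 0.16672635078430176), 16.471229553222656) [[0.5397, 0.3527], [0.5856, 0.1931], [0.4136, 0.1416], [0.3687, 0.3022]] [0.47690756 0.2474108 ]
long ((0.48666730523109436, -0.2545190751552582), (0.2179565131664276, 0.09300433099269867), 88.17616271972656) [[0.5348, -0.1477], [0.5297, -0.3649], [0.4368, -0.3596], [0.4437, -0.1441]] [ 0.48623322 -0.25409069]
small case xy [44.2 44.8] [0.042 0.045] 47.7 ztop 0.0325
low case xy [ 42.  -37.6] [0.057 0.056] 28.7 ztop 0.0430
tin case xy [ 1.6 36. ] [0.098 0.031] 87.8 ztop 0.0216
ink case xy [  0.4 -67. ] [0.027 0.028] 43.3 ztop 0.0534
0 tall 439 [ 0.6976 -0.0097]
0 large 336 [ 0.5913 -0.0078]
1 tall 435 [ 0.6973 -0.0098]
1 large 333 [ 0.5913 -0.0077]
brush case ((-42.941314697265625, -0.6826705932617188), (38.5768928527832, 106.78681182861328), 0.42128387093544006) 611 [-62.2 -54.2] [-23.4  52.7]
brush px [[-29.8, -45.4], [-65.1, -44.8], [-50.3, 51.2], [-30.3, 52.7]]
```

Every piece is within about 3 mm of its compartment's middle and down on the floor, the unwanted pieces haven't moved, and the arm is clear, so I'm handing in.

```bash
python3 -c "
from plant import order,status
print(status.sense()['qd'].round(3)); print(order.job_done())"
```

```text
[ 0.004 -0.002 -0.001 -0.003 -0.002 -0.002]
the job is handed in; nothing more can be done
None
```

I placed all five pieces in their compartments, set down and released, and handed the job in at about 25 s. The hand-in reported no verdict.

The last check came from depth images of both cameras, in each case's own frame. Every piece was within about 3 mm of its compartment's middle, against 15 mm allowed. All top heights matched resting on the floor.

| Piece | Measured (mm) | Wanted (mm) |
|---|---|---|
| Low jar | (42, -38) | (44, -35) |
| Small tape | (44, 45) | (44, 47) |
| Brush | (-43, -1) | (-44, 0) |
| Charcoal tin | (2, 36) | (0, 39) |
| Ink bottle | (0, -67) | (0, -67) |

- **Angles:** the brush is about 0.4° off lengthways, and the tin is aligned to within a degree.
- **Tall jar and large tape:** moved less than 1 mm by the before and after measurements.
- **Ink bottle:** it was gripped about 7 mm off centre because the arm was still settling when I worked out the move. I corrected for that when placing it.
- **Disagreement:** two measurements of the square case's centre differed by about 3.6 mm in y. I used a value between them, so the square-case positions carry about 2 mm of uncertainty.
- **Brush view:** the arm partly hid the brush from the top camera, so its position comes from the side camera.

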